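# Loosen the mitre fence's knurled nut and swing the fence to its stop

### The job

Set the mitre sled's fence over for a 45-degree cut: roll a fingertip round the knurled brass nut on the fence's pivot to loosen it anticlockwise (seen from above) by two full turns, to within a quarter of a turn, and then push the long end of the fence round, away from the robot, until it rests against the brass stop post. Push only with the fingertips or the outside of the fingers: do not pinch the nut or the fence, and leave the other things on the bench where they are.

Things in the scene. Friction and masses are not known exactly. Their poses are not given: they have to be found in the camera images.
- sled: Mitre sled, screwed to the bench: plywood board 340 (x) by 420 (y) by 18 mm thick; origin under its centre, at bench level, z up. The pivot stud (10 mm across, top 82 mm above the bench) stands at x -60, y +120 mm in this frame. A second brass post, 14 mm across, 46 mm high above the bench, stands at x -77, y -110 mm, on the robot's side of the fence's long end.
- nut (a joint): Turning of the knurled brass nut on the pivot stud, rad: 0 = tight, as at the start; grows as it is turned anticlockwise seen from above (loosened); one full turn is 6.283, the thread ends at 25.1. About 0.04 N m of friction; it stays where it is left. A fingertip pressed sideways against the rim with some 5 N and moved along it turns it by friction and may slip a little.
- nut_center (a point): Centre of the nut, on the stud's axis, half-way up. 50 mm across its knurl (24 upright ribs), 18 mm high; top 69 mm above the bench when tight, rising 1.5 mm a turn. A white mark on its top points along the fence's long end when tight. Beneath lie a dark toothed washer 42 mm across and the fence (top 44 mm above the bench): a fingertip 55 mm above the bench clears the fence all round.
- fence (a joint): Swing of the fence about the stud, rad: 0 = square, at the start; 0.785 (45 degrees) = against the stop post, its limit; grows anticlockwise seen from above: the long end moves to the sled's +x side. The toothed washer locks it until the nut is loosened by about one and a half turns; then it swings with about 0.3 N m of friction (2 N at the push point) and stays where it is left.
- fence_push (a point): Point inside the fence's long arm, 180 mm from the pivot axis, half-way up. The fence is an aluminium bar 20 mm thick, from 20 to 44 mm above the bench, running from the stud 260 mm to its end along this point's -y axis; the point's +x is the direction in which it swings (its thickness), z is up.
- stop_post (a point): Top centre of the brass stop post on the sled for 45 degrees, 14 mm across and 28 mm high above the board (top 46 mm above the bench); at 45 degrees the fence touches it 230 mm from the pivot.
- moulding: Bystander: short offcut of dark picture-frame moulding, 70 x 34 x 20 mm, lying on the sled's board; origin under its centre.
- crystal_knob: Bystander: faceted glass door knob standing on its brass plate, 54 mm across, 56 mm high; origin under its centre.
- screw_jar: Bystander: jar with a steel lid, 60 mm across, 85 mm high; origin under its centre.
- tape: Bystander: yellow tape measure standing upright, 62 x 34 x 58 mm; origin under its centre.

How it is judged:
By the outcome, as a careful person would: the job done as asked, in the order asked, and still so for the second after the job is handed in, with the robot touching nothing.
It also fails if it takes over 61 s, if anything falls off the work surface, if the arm or the gripper's body presses on something with over 40 N, if the wrist force passes 120 N, or if a joint passes its speed limit or range.

### The arm

A 6-joint arm with a two-finger parallel gripper is mounted at the origin on the work surface. World frame = base frame: x ahead of the robot, y to its left, z up, the work surface at z = 0. Lengths are in m, angles in rad, forces in N, time in s.
With the tool pointing down it reaches from about 0.35 to 0.975 m from the base axis. Payload 4.9 kg.
Tool frame: the origin (TCP) lies midway between the tips of the shut fingers; the grasp point (between the pads) lies 19 mm behind it; z points along the fingers, y is the line along which they close (so a half turn about z gives the same grasp; the last joint's range is limited). The gripper opens to 85 mm and grips with 20 to 120 N. Pads are 22 mm wide; open, the fingers measure 114 mm over their backs; the gripper's body (76 mm by 85 mm) begins 54 mm behind the grasp point. The pads swing forward as they close: fully open they stand 13 mm farther back than shut.
Start: joints at [-1.402, 0.053, 1.613, -0, 1.476, -0.119], TCP at [0.177, -0.599, 0.199] pointing down, gripper open.
Joint ranges: [-3.01, 3.01], [-1.01, 2.22], [0.06, 2.58], [-1.02, 4.17], [0.09, 2.62], [-3.14, 3.14]. Speed limits (rad/s): [2.57, 2.57, 3.14, 3.14, 3.14, 3.14].

### API

Orientations are given as a unit quaternion [w, x, y, z].
In Python, from plant import state, grab_frame, camera_info, job_done, spot_in, masks_of, pinpoint gives the robot as it stands.
- The arm moves only by the shell command python3 -m handwheel 'ROWS' [OPENING]. ROWS is JSON, a list that holds one entry, the list of rows, each a list of 6 numbers: the shift along the world's x, y, z in m, then the turn, a rotation vector about the world's x, y, z in degrees. In form: [[[tx, ty, tz, ax, ay, az], ...]]. A call has 1 to 20 rows; each row shifts and turns the commanded pose from where the row before left it; what a row does not reach is not made up. A row lasts 1/12 s, in which the tool goes at most 41.7 mm and 7.16 degrees, less where a joint would pass 70% of its speed; a pose out of reach is approached as far as the arm can. A call is refused whole if a number of a shift passes 0.0417 or a number of a turn 7.16, either way. A call with a gripper value outside its range is refused whole. OPENING is the opening, from 0 (shut) to 1 (fully open), set as the call begins (- or left out, the last holds). The fingers move at their own pace and stop on an object; the grip force is fixed at half the most. Time passes only in rows, so rows that do not move let the fingers close. It gives the time, the measured TCP pose, the force, the opening and the grip force at its end, in the units of the state.
- state(): the state, without advancing time (a new reading comes with each control period).
- grab_frame(name): name is "scene" or "top" or "wrist"; returns (picture, depth): 420x560x3 uint8, blue, green, red; 420x560 float32, m along the optical axis (not along the pixel's ray), 0 where there is no reading.
- camera_info(name): a dict with "fx", "fy", "cx", "cy" (pixels), "T" (4x4, takes a point from camera to world coordinates). Camera axes: x right, y up, looking along -z (the intrinsics and any distortion apply to the point x, -y, -z); pixel columns grow to the right and rows downward; lengths in m; the calibration is good to about 2 mm. The wrist camera is an equidistant fisheye: a pixel r from the principal point sees the ray r / f radians off the axis. A picture is of the moment at which its call begins: read the wrist's pose just before it. camera_info takes no time and is no camera call; for the wrist camera it gives the pose at the moment of the call.
- job_done(): hands the job in; it is judged then, once.
Trained networks look in the newest picture that a camera, given by its name, has taken for a name from the list of things; names that differ only in an ending like _2 or _b are one class to them, and where a whole thing is asked for, a point or a joint stands for the part that bears it (a point fixed in the world has none). Each returns a list of dicts, best first, with "conf" (0 to 1); they miss things now and then, are a little off and sometimes report something else, mostly with a low value. They report only what shows in the picture. A call takes as long as a camera call.
- spot_in(camera, thing): "box" ([left, top, width, height] in pixels, round what is visible of it).
- masks_of(camera, thing): "region" (420x560 bool, what is visible of it) and "box" ([left, top, width, height] in pixels, round what is visible of it).
- pinpoint(camera, thing): "position" ([column, row] in pixels: a listed point, or the origin of a listed thing).
The state is a dict: "time": time; "joint_pos": joint angles; "joint_vel": joint speeds; "joint_efforts": joint torques, N m; "tool_pos": TCP position; "tool_rot": TCP orientation; "contact_force": force on the tool from outside, world axes, zero at the start; "ft_torque": the same for the moment, N m; "gripper_width": opening from 0.0 (shut) to 1.0 (fully open); "grasp_force": force on a finger pad.
Only numpy, scipy, OpenCV 4.12 (cv2) and the standard library are available. Lean on these libraries where they do the work, as an engineer would, in place of code of your own. Each camera call takes 0.05 s, during which the arm holds its last target. There are 200 camera calls.

## Working session

There is one attempt and no reset: what is moved stays moved. The work goes in short steps, Python scripts to look and compute and a shell command to move; the robot and the scene stay as the last step left them, time stands still between calls to the robot, and variables do not carry over. Pictures are saved under pics/ and viewed, at most 10 in all, crops included, and the job is handed in when it is done.

```bash
mkdir -p pics; cat > h.py <<'E'
import numpy as np,cv2
from plant import *
def world(cam,px,depth=None,z=None,info=None):
    i=info or camera_info(cam);T=np.array(i["T"])
    a=(px[0]-i["cx"])/i["fx"];b=(px[1]-i["cy"])/i["fy"]
    d=np.array([a,-b,-1.])
    if cam=="wrist":
        r=np.hypot(a,b);s=np.sin(r)/max(r,1e-9);d=np.array([a*s,-b*s,-np.cos(r)])
    D=T[:3,:3]@d;o=T[:3,3]
    if z is not None: return o+D*(z-o[2])/D[2]
    return o+D*depth/(-d[2])
E
python3 - <<'E'
from h import *
np.set_printoptions(precision=4,suppress=True)
s=state();print(s["time"],s["tool_pos"],s["tool_rot"],s["contact_force"])
Z={"nut_center":.06,"fence_push":.032,"stop_post":.046,"sled":0.0,"moulding":0,"crystal_knob":0,"screw_jar":0,"tape":0}
for c in ["top","scene"]:
    p,d=grab_frame(c);cv2.imwrite(f"pics/{c}0.png",p)
    for t,z in Z.items():
        if c=="scene" and t not in("nut_center","fence_push","stop_post"):continue
        for r in pinpoint(c,t)[:2]:
            print(c,t,round(r["conf"],2),np.round(r["position"],1),world(c,r["position"],z=z))
E
```

```text
0.0 [ 0.1773 -0.5986  0.1974] [-0.001   0.9897  0.1434 -0.    ] [-0.0815 -0.1098  0.361 ]
top nut_center 0.66 [222.3 248.7] [0.5069 0.1347 0.06  ]
top nut_center 0.19 [245.3 177.1] [0.6524 0.0861 0.06  ]
top fence_push 0.77 [311.7 251.3] [ 0.4983 -0.0493  0.032 ]
top stop_post 0.86 [298.  171.2] [ 0.6651 -0.0226  0.046 ]
top sled 0.79 [283.5 224.4] [0.5567 0.0082 0.    ]
top moulding 0.67 [302.9 166.8] [ 0.6812 -0.0358  0.    ]
top moulding 0.63 [243.2 177.6] [0.6593 0.094  0.    ]
top crystal_knob 0.59 [428.3 218.5] [ 0.565  -0.3064  0.    ]
top crystal_knob 0.59 [245.5 177.1] [0.6604 0.089  0.    ]
top screw_jar 0.69 [139.6 234.3] [0.5399 0.318  0.    ]
top screw_jar 0.59 [282.8 223. ] [0.5597 0.0097 0.    ]
top tape 0.67 [419.3 291.7] [ 0.407 -0.283  0.   ]
scene nut_center 0.75 [306.3 203. ] [0.4746 0.1271 0.06  ]
scene fence_push 0.65 [239.2 228.9] [ 0.4958 -0.0581  0.032 ]
scene fence_push 0.59 [384.5 219.5] [0.5737 0.3027 0.032 ]
scene stop_post 0.69 [270.4 262.4] [ 0.6692 -0.031   0.046 ]
```

View pics/top0.png

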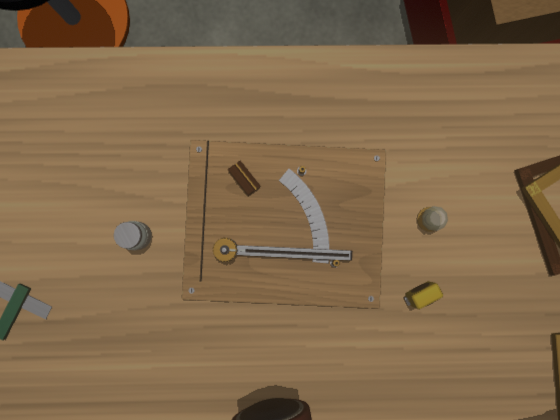

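View pics/scene0.png

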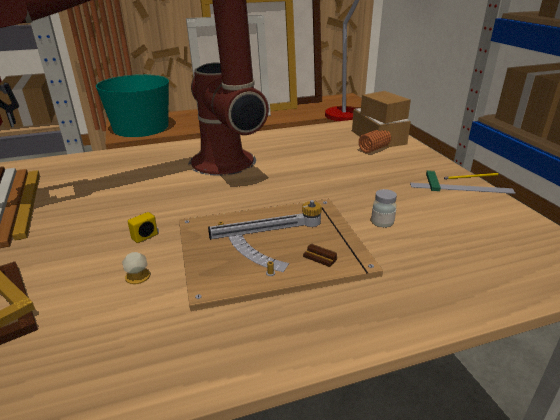

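The top view shows the nut at about (225,250), the fence running right to (351,255), the stop post at (302,171) and the moulding at (244,178). I'll refine the nut and fence positions from depth.

```bash
python3 - <<'E'
from h import *
np.set_printoptions(precision=4,suppress=True)
for c in ["top","scene"]:
    p,d=grab_frame(c);i=camera_info(c)
    v,u=np.nonzero(d>0);z=d[v,u]
    T=np.array(i["T"]);P=np.c_[(u-i["cx"])/i["fx"]*z,-(v-i["cy"])/i["fy"]*z,-z]@T[:3,:3].T+T[:3,3]
    near=np.hypot(P[:,0]-.5,P[:,1]-.13)<.06
    m=near&(P[:,2]>.058)&(P[:,2]<.075);q=P[m]
    print(c,m.sum(),q.min(0),q.max(0),np.median(q,0))
    (cx,cy),r=cv2.minEnclosingCircle(q[:,:2].astype(np.float32));print("circle",cx,cy,r)
    m=(P[:,2]>.036)&(P[:,2]<.05)&(abs(P[:,0]-.5)<.05)&(P[:,1]<.08)&(P[:,1]>-.15);q=P[m]
    l=cv2.fitLine(q[:,:2].astype(np.float32),cv2.DIST_HUBER,0,.01,.01).ravel();print("fence",m.sum(),q.min(0),q.max(0),l)
    m=(np.hypot(P[:,0]-.665,P[:,1]+.025)<.03)&(P[:,2]>.036)&(P[:,2]<.06);print("post",m.sum(),P[m].mean(0) if m.any() else 0)
E
```

```text
top 419 [0.4819 0.1062 0.0608] [0.5287 0.1553 0.0728] [0.5047 0.1301 0.0679]
circle 0.5051963925361633 0.1306643784046173 0.024891313165426254
fence 1021 [ 0.4674 -0.1302  0.0362] [0.5114 0.0795 0.0494] [ 0.0749  0.9972  0.4947 -0.028 ]
post 37 [ 0.6695 -0.0304  0.0449]
scene 205 [0.4834 0.1036 0.0583] [0.5314 0.1537 0.0747] [0.5153 0.1244 0.0693]
circle 0.5080903768539429 0.1282348483800888 0.025542763993144035
fence 649 [ 0.4699 -0.1331  0.036 ] [0.5138 0.0795 0.0491] [ 0.0744  0.9972  0.5004 -0.0349]
post 48 [ 0.6727 -0.0328  0.044 ]
```

```bash
python3 -m handwheel '[[[0.0273,0.030,0,0,0,-1.65],[0.0273,0.030,0,0,0,-1.65],[0.0273,0.030,0,0,0,-1.65],[0.0273,0.030,0,0,0,-1.65],[0.0273,0.030,0,0,0,-1.65],[0.0273,0.030,0,0,0,-1.65],[0.0273,0.030,0,0,0,-1.65],[0.0273,0.030,0,0,0,-1.65],[0.0273,0.030,0,0,0,-1.65],[0.0273,0.030,0,0,0,-1.65]]]' 0; python3 -m handwheel '[[[0,0.0371,-0.008,0,0,0],[0,0.0371,-0.008,0,0,0],[0,0.0371,-0.008,0,0,0],[0,0.0371,-0.008,0,0,0],[0,0.0371,-0.008,0,0,0],[0,0.0371,-0.008,0,0,0],[0,0.0371,-0.008,0,0,0],[0,0.0371,-0.008,0,0,0],[0,0.0371,-0.008,0,0,0],[0,0.0371,-0.008,0,0,0],[0,0.0371,-0.008,0,0,0],[0,0.0371,-0.008,0,0,0],[0,0,0,0,0,0],[0,0,0,0,0,0],[0,0,0,0,0,0]]]'
python3 - <<'E'
from h import *
i=camera_info("wrist");p,d=grab_frame("wrist");cv2.imwrite("pics/w1.png",p)
for r in pinpoint("wrist","nut_center")[:2]: print(r, world("wrist",r["position"],z=.06,info=i))
E
```

```text
time: 1.58
tool_pos: [0.4515, -0.2976, 0.199]
tool_rot: [0.0, 1.0, -0.001, 0.0]
contact_force: [0.9, -0.4, -0.8]
gripper_width: 0.004
grasp_force: 0.0
time: 2.83
tool_pos: [0.4505, 0.1458, 0.1028]
tool_rot: [0.0, 1.0, 0.0, 0.0]
contact_force: [0.1, -0.1, 0.5]
gripper_width: -0.002
grasp_force: 0.0
{'position': [300.2, 140.1], 'conf': 0.92} [0.50455605 0.13087262 0.06      ]
```

View pics/w1.png

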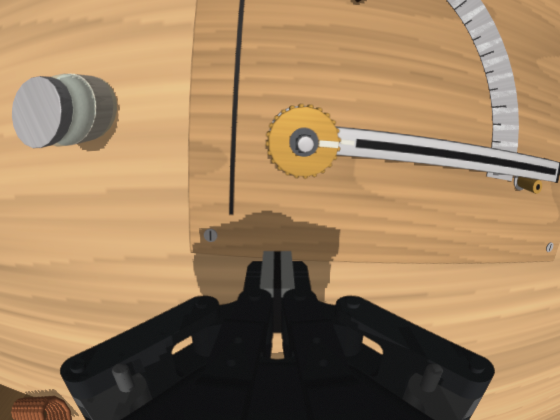

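The wrist view shows the nut at (303,142), with its white mark pointing right along the fence. The shut fingers are at (277,255). Next I lower the fingertip and feel for the rim.

```bash
python3 -m handwheel '[[[0,0,-0.015,0,0,0],[0,0,-0.015,0,0,0],[0.005,-0.003,-0.015,0,0,0],[0.008,-0.003,-0.001,0,0,0],[0,0,0,0,0,0],[0,0,0,0,0,0],[0,0,0,0,0,0]]]'; for i in 1 2; do python3 -m handwheel '[[[0.002,0,0,0,0,0],[0.002,0,0,0,0,0],[0,0,0,0,0,0]]]' | grep -E "tool_pos|contact"; done
```

```text
time: 3.52
tool_pos: [0.4645, 0.1396, 0.058]
tool_rot: [-0.0, 1.0, -0.001, 0.001]
contact_force: [-0.5, 1.0, 1.3]
gripper_width: 0.002
grasp_force: 0.0
tool_pos: [0.4681, 0.1401, 0.0573]
contact_force: [-0.2, 0.8, -0.1]
tool_pos: [0.4718, 0.14, 0.0567]
contact_force: [0.1, -0.5, -0.1]
```

```bash
for i in 1 2 3; do python3 -m handwheel '[[[0.001,0,0,0,0,0],[0.0005,0,0,0,0,0],[0,0,0,0,0,0]]]' | grep -E "tool_pos|contact"; done
```

```text
tool_pos: [0.4729, 0.1399, 0.0565]
contact_force: [0.4, 0.9, -0.3]
tool_pos: [0.4745, 0.1399, 0.0566]
contact_force: [-0.4, -0.1, 0.5]
tool_pos: [0.476, 0.1399, 0.0566]
contact_force: [1.1, -1.0, -0.2]
```

```bash
for i in 1 2 3 4; do python3 -m handwheel '[[[0.001,0,0,0,0,0],[0.0005,0,0,0,0,0],[0,0,0,0,0,0]]]' | grep -E "tool_pos|contact"; done
```

```text
tool_pos: [0.4775, 0.1399, 0.0566]
contact_force: [0.9, 0.3, 0.5]
tool_pos: [0.479, 0.1399, 0.0566]
contact_force: [0.2, -0.1, -0.2]
tool_pos: [0.4805, 0.1399, 0.0566]
contact_force: [0.8, -0.5, -0.2]
tool_pos: [0.482, 0.1399, 0.0566]
contact_force: [-0.1, -0.3, 0.2]
```

```bash
python3 - <<'E'
from h import *
i=camera_info("wrist");p,d=grab_frame("wrist");cv2.imwrite("pics/w2.png",p)
print(pinpoint("wrist","nut_center")[:1]); print(state()["contact_force"])
E
```

```text
[{'position': [293.3, 207.0], 'conf': 0.92}]
[ 0.32190888  0.53783606 -0.33684525]
```

View pics/w2.png

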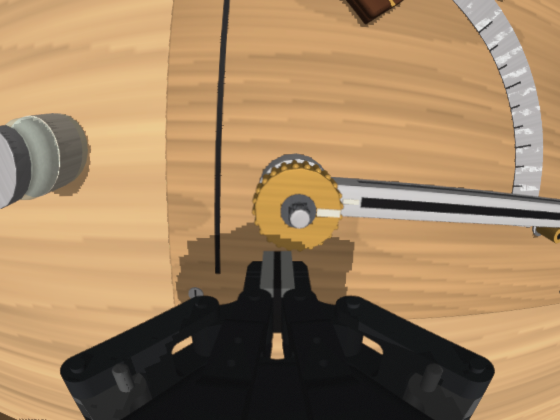

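The wrist view shows the nut at about (298,205), with its lower rim at row 248. The fingertip at (277,252) is about to touch it.

```bash
for i in 1 2 3; do python3 -m handwheel '[[[0.001,0,0,0,0,0],[0.0005,0,0,0,0,0],[0,0,0,0,0,0]]]' | grep -E "tool_pos|contact"; done
python3 - <<'E'
from h import *
print(world("wrist",[293.3,207],z=.06),world("wrist",[277,252],z=.06),world("wrist",[298,248],z=.069))
E
```

```text
tool_pos: [0.4835, 0.1399, 0.0566]
contact_force: [0.3, -1.3, 0.0]
tool_pos: [0.485, 0.1399, 0.0566]
contact_force: [1.0, -0.1, 0.2]
tool_pos: [0.4865, 0.1399, 0.0566]
contact_force: [-0.2, -0.0, 0.2]
[0.50796655 0.13149508 0.06      ] [0.48027638 0.14057256 0.06      ] [0.48699682 0.12894037 0.069     ]
```

```bash
for i in 1 2 3 4; do python3 -m handwheel '[[[0.001,0,0,0,0,0],[0,0,0,0,0,0]]]' | grep -E "tool_pos|contact"; done
python3 - <<'E'
from h import *
p,d=grab_frame("wrist");cv2.imwrite("pics/w3.png",cv2.resize(p[130:330,180:400],None,fx=2.7,fy=2.7))
E
```

```text
tool_pos: [0.4875, 0.1399, 0.0566]
contact_force: [-0.5, 0.3, 0.4]
tool_pos: [0.4885, 0.1399, 0.0566]
contact_force: [0.3, -0.2, 0.2]
tool_pos: [0.4896, 0.1399, 0.0567]
contact_force: [-0.2, -1.1, -0.7]
tool_pos: [0.4905, 0.1399, 0.0566]
contact_force: [-0.5, 0.1, -0.7]
```

View pics/w3.png

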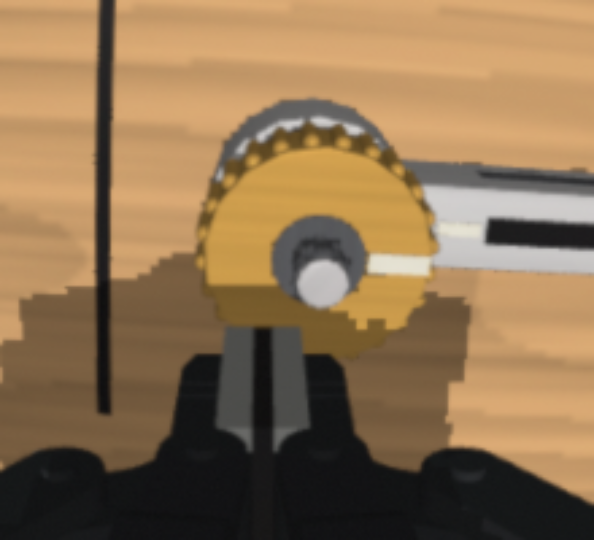

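The crop shows the grey fingertip drawn over the nut's near rim with no force. I'll check the tip's real 3-D position from depth.

```bash
python3 - <<'E'
from h import *
np.set_printoptions(precision=4,suppress=True)
i=camera_info("wrist");print(np.array(i["T"]),i["fx"],i["cx"],i["cy"],state()["tool_pos"])
p,d=grab_frame("wrist")
for px in [(270,252),(270,256),(270,265),(270,275),(286,254),(286,270),(262,256),(294,256),(277,245),(298,240),(298,230),(340,205),(250,205)]:
    print(px,d[px[1],px[0]],world("wrist",px,depth=d[px[1],px[0]],info=i))
m=(d>0);v,u=np.nonzero(m)
P=np.array([world("wrist",(a,b),depth=d[b,a],info=i) for a,b in zip(u,v) if 200<a<360 and 130<b<255])
q=P[(P[:,2]>.064)&(P[:,2]<.073)];print(len(q),cv2.minEnclosingCircle(q[:,:2].astype(np.float32)),q.min(0),q.max(0))
E
```

```text
[[ 0.0003  0.9543  0.299   0.5666]
 [-1.      0.0005 -0.0008  0.1405]
 [-0.0009 -0.299   0.9543  0.2327]
 [ 0.      0.      0.      1.    ]] 325.19226210127806 276.8720397233129 206.04867164911352 [0.4905 0.1399 0.0566]
(270, 252) 0.14865763 [0.502  0.1438 0.0972]
(270, 256) 0.14587983 [0.5014 0.1437 0.1003]
(270, 265) 0.1373942 [0.5015 0.1435 0.1091]
(270, 275) 0.12932938 [0.5014 0.1434 0.1176]
(286, 254) 0.14810278 [0.5013 0.1364 0.098 ]
(286, 270) 0.1343499 [0.5009 0.1368 0.1125]
(262, 256) 0.23464459 [0.4617 0.1515 0.0197]
(294, 256) 0.17899558 [0.4866 0.1311 0.0702]
(277, 245) 0.17749226 [0.4931 0.1406 0.0697]
(298, 240) 0.16287573 [0.5016 0.13   0.0824]
(298, 230) 0.16134372 [0.507  0.1301 0.0823]
(340, 205) 0.19705102 [0.5083 0.1019 0.0444]
(250, 205) 0.22317703 [0.5005 0.1592 0.0195]
4915 ((0.5044867992401123, 0.12958134710788727), 0.025074554607272148) [0.4869 0.1052 0.0641] [0.5293 0.1543 0.0729]
```

```bash
python3 - <<'E'
from h import *
np.set_printoptions(precision=4,suppress=True)
p,d=grab_frame("scene");i=camera_info("scene")
cv2.imwrite("pics/s2.png",cv2.resize(p[100:260,210:410],None,fx=3.7,fy=3.7))
v,u=np.nonzero(d>0)
P=np.array([np.r_[world("scene",(a,b),depth=d[b,a],info=i),a,b] for a,b in zip(u,v) if 270<a<350 and 130<b<235])
for z in np.arange(.06,.16,.006):
    q=P[(abs(P[:,2]-z)<.003)&(abs(P[:,0]-.49)<.06)&(abs(P[:,1]-.14)<.05)]
    if len(q): print(round(z,3),len(q),q[:,:2].min(0),q[:,:2].max(0))
E
```

```text
0.06 41 [0.5016 0.1046] [0.5313 0.1513]
0.066 61 [0.4812 0.1043] [0.5309 0.1529]
0.072 110 [0.4843 0.1053] [0.5311 0.1515]
0.078 6 [0.5038 0.1253] [0.5107 0.1314]
0.084 10 [0.5029 0.1236] [0.5124 0.1336]
0.09 2 [0.4961 0.1343] [0.5004 0.1389]
0.096 14 [0.4971 0.1297] [0.504  0.1491]
0.102 26 [0.4834 0.1263] [0.5041 0.1515]
0.108 28 [0.4843 0.1261] [0.5055 0.1547]
0.114 26 [0.4834 0.1254] [0.5034 0.1538]
0.12 27 [0.4837 0.126 ] [0.5038 0.1531]
0.126 20 [0.4878 0.1253] [0.5046 0.1534]
0.132 27 [0.4939 0.1242] [0.5058 0.1601]
0.138 52 [0.4831 0.1095] [0.5072 0.1719]
0.144 74 [0.4806 0.1031] [0.507  0.1751]
0.15 69 [0.4756 0.1005] [0.5054 0.1821]
0.156 67 [0.4752 0.0954] [0.5094 0.1854]
```

View pics/s2.png

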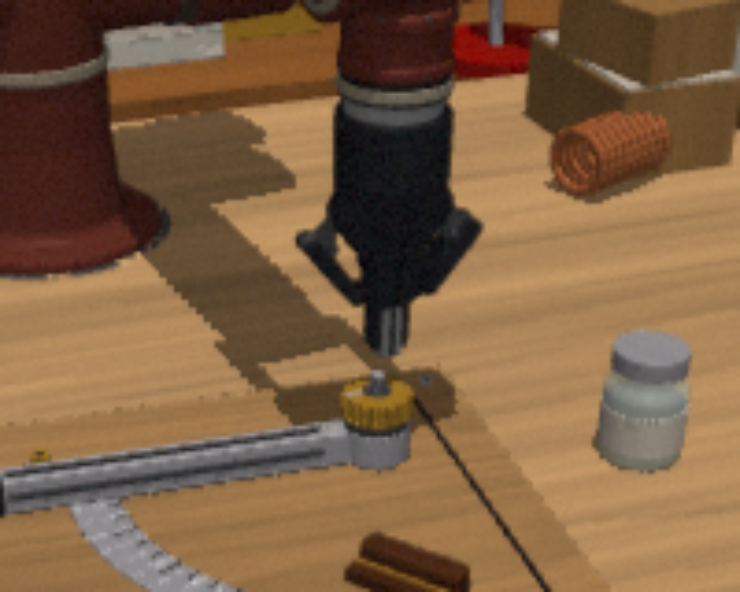

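Both cameras put the real fingertips at z ≈ 0.095, about 39 mm above the reported TCP z of 0.0566. The tip is therefore above the nut, which explains the lack of contact; x and y agree. I'll trust the images for height: back off, lower by about 39 mm, and check again.

```bash
python3 -m handwheel '[[[-0.015,0,0,0,0,0],[-0.02,0,0,0,0,0],[0,0,-0.015,0,0,0],[0,0,-0.015,0,0,0],[0,0,-0.008,0,0,0],[0,0,0,0,0,0],[0,0,0,0,0,0],[0,0,0,0,0,0]]]'
python3 - <<'E'
from h import *
np.set_printoptions(precision=4,suppress=True)
i=camera_info("wrist");p,d=grab_frame("wrist")
for b in range(246,258,2): print(b,world("wrist",(270,b),depth=d[b,270],info=i),world("wrist",(286,b),depth=d[b,286],info=i))
for a in range(256,302,3): print(a,world("wrist",(a,262),depth=d[262,a],info=i))
E
```

```text
time: 8.1
tool_pos: [0.4561, 0.14, 0.0193]
tool_rot: [-0.0, 1.0, -0.0, 0.0]
contact_force: [0.9, -0.3, -0.0]
gripper_width: 0.004
grasp_force: 0.0
246 [0.4519 0.1448 0.0187] [0.4522 0.1353 0.0193]
248 [0.4505 0.1448 0.0184] [0.4511 0.1353 0.0198]
250 [0.4496 0.1448 0.0194] [0.4491 0.1353 0.0184]
252 [0.467  0.1439 0.0587] [0.4668 0.1364 0.0583]
254 [0.4671 0.1438 0.061 ] [0.4673 0.1365 0.0614]
256 [0.4678 0.1438 0.0646] [0.4667 0.1365 0.0624]
256 [0.4624 0.1504 0.06  ]
259 [0.4631 0.1489 0.0614]
262 [0.4629 0.1476 0.061 ]
265 [0.4665 0.1459 0.068 ]
268 [0.467  0.1445 0.0688]
271 [0.4668 0.1432 0.0686]
274 [0.467  0.1419 0.0688]
277 [0.4674 0.1406 0.0696]
280 [0.467  0.1393 0.069 ]
283 [0.4671 0.138  0.0691]
286 [0.4674 0.1367 0.0696]
289 [0.467  0.1354 0.0688]
292 [0.4627 0.1337 0.0605]
295 [0.4633 0.1323 0.0617]
298 [0.4627 0.1309 0.0606]
301 [0.4628 0.1295 0.0607]
```

```bash
python3 -m handwheel '[[[0.005,0,0,0,0,0],[0.005,0,0,0,0,0],[0.001,0,0,0,0,0],[0,0,0,0,0,0]]]'| grep -E "tool_pos|contact"; for i in 1 2 3 4 5; do python3 -m handwheel '[[[0.001,0,0,0,0,0],[0,0,0,0,0,0]]]' | grep -E "tool_pos|contact"; done
```

```text
tool_pos: [0.4673, 0.1399, 0.0191]
contact_force: [0.9, 0.1, 0.1]
tool_pos: [0.4675, 0.1399, 0.0186]
contact_force: [0.2, 0.6, 0.5]
tool_pos: [0.4684, 0.1399, 0.0185]
contact_force: [-0.1, -0.2, 0.1]
tool_pos: [0.4692, 0.1399, 0.0185]
contact_force: [-0.2, 0.0, -0.3]
tool_pos: [0.4694, 0.1399, 0.0183]
contact_force: [-3.8, 0.6, 2.7]
tool_pos: [0.4696, 0.14, 0.0181]
contact_force: [-6.0, -0.1, 4.9]
```

```bash
python3 -m handwheel '[[[0.0005,-0.005,0,0,0,0],[0,-0.005,0,0,0,0],[0,-0.005,0,0,0,0]]]'| grep -E "tool_pos|contact";  python3 -m handwheel '[[[0,-0.0025,0,0,0,0],[0.0007,-0.0056,0,0,0,0],[0.0021,-0.005,0,0,0,0]]]'| grep -E "tool_pos|contact"
python3 - <<'E'
from h import *
p,d=grab_frame("wrist");cv2.imwrite("pics/w4.png",cv2.resize(p[130:330,180:400],None,fx=2.7,fy=2.7))
E
```

```text
tool_pos: [0.469, 0.1254, 0.0179]
contact_force: [-10.0, 2.3, 5.5]
tool_pos: [0.4732, 0.1118, 0.0178]
contact_force: [-4.1, 0.8, -0.8]
```

View pics/w4.png

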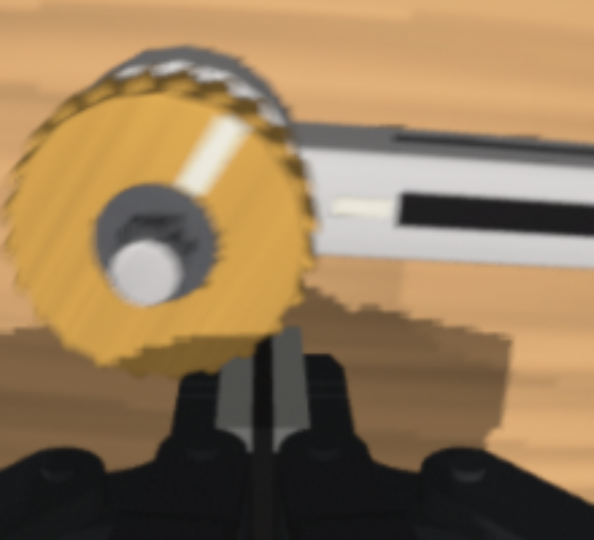

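The nut turned about 60° anticlockwise: the mark now points up-right, with almost no slip. I'll carry on round and add a detector for the mark's angle.

```bash
cat >> h.py <<'E'
def mark(zt=.069,c=(.505,.130)):
    i=camera_info("wrist");p,d=grab_frame("wrist");s=cv2.cvtColor(p,cv2.COLOR_BGR2HSV)
    v,u=np.nonzero((d>0)&(s[...,1]<90)&(s[...,2]>110))
    P=np.array([world("wrist",(a,b),depth=d[b,a],info=i) for a,b in zip(u,v)])-np.r_[c,0]
    r=np.hypot(P[:,0],P[:,1]);q=P[(r>11)&(r<24)&(abs(P[:,2]-zt)<.004)] if False else P[(r>.011)&(r<.024)&(abs(P[:,2]-zt)<.004)]
    m=q.mean(0);f=np.arctan2(-.997,-.075)
    print("mark n",len(q),"turn deg",round(np.degrees(np.arctan2(m[1],m[0])-f)%360,1),"z",m[2].round(4))
E
sed -i 's/q=P\[(r>11).* if False else /q=/' h.py
python3 -c "from h import *;mark()"
python3 -m handwheel '[[[0.0025,-0.0032,0,0,0,0],[0.0024,-0.0033,0,0,0,0]]]'| grep -E "tool_pos|contact";  python3 -m handwheel '[[[0.0033,-0.0044,0,0,0,0],[0.0042,-0.0033,0,0,0,0],[0.005,-0.002,0,0,0,0]]]'| grep -E "tool_pos|contact"
python3 -m handwheel '[[[0.0053,-0.0007,0,0,0,0],[0.0047,0,0,0,0,0]]]'| grep -E "tool_pos|contact"
python3 -c "from h import *;mark()"
```

```text
mark n 304 turn deg 62.9 z 0.0704
tool_pos: [0.4775, 0.1049, 0.0177]
contact_force: [-9.2, -2.3, 3.1]
tool_pos: [0.4903, 0.0935, 0.0176]
contact_force: [-7.2, -9.2, 2.6]
tool_pos: [0.5018, 0.0911, 0.0181]
contact_force: [-2.5, -14.6, 0.1]
mark n 250 turn deg 142.6 z 0.0706
```

```bash
python3 -m handwheel '[[[0.0047,-0.0003,0,0,0,0],[0.0046,-0.0002,0,0,0,0],[0.0056,0.0002,0,0,0,0],[0.0051,0.0022,0,0,0,0]]]'| grep -E "tool_pos|contact";  python3 -m handwheel '[[[0.0045,0.0034,0,0,0,0],[0.0035,0.0046,0,0,0,0]]]'| grep -E "tool_pos|contact"
python3 -m handwheel '[[[0.002,0.0035,0,0,0,0],[0.002,0.0035,0,0,0,0],[0.0021,0.005,0,0,0,0],[0.0007,0.0056,0,0,0,0]]]'| grep -E "tool_pos|contact"
python3 -c "from h import *;mark()"
```

```text
tool_pos: [0.5233, 0.0951, 0.0185]
contact_force: [-1.1, -2.8, -1.8]
tool_pos: [0.5317, 0.1043, 0.0189]
contact_force: [1.7, -4.0, -1.0]
tool_pos: [0.5401, 0.1226, 0.0198]
contact_force: [8.3, -3.7, -3.7]
mark n 0 turn deg nan z nanh.py:17: RuntimeWarning: Mean of empty slice.
  m=q.mean(0);f=np.arctan2(-.997,-.075)
  ret = um.true_divide(
```

```bash
python3 -m handwheel '[[[0,0.005,0,0,0,0],[0,0.005,0,0,0,0],[0,0.005,0,0,0,0],[-0.0017,0.0053,0,0,0,0]]]'| grep -E "tool_pos|contact";  python3 -m handwheel '[[[-0.002,0.0049,0,0,0,0],[-0.002,0.0035,0,0,0,0],[-0.002,0.0034,0,0,0,0],[-0.0033,0.0044,0,0,0,0]]]'| grep -E "tool_pos|contact"
python3 -m handwheel '[[[-0.0042,0.0033,0,0,0,0],[-0.005,0.0022,0,0,0,0],[-0.0053,0.001,0,0,0,0]]]'| grep -E "tool_pos|contact"
```

```text
tool_pos: [0.5385, 0.1441, 0.0202]
contact_force: [5.2, 1.3, -3.0]
tool_pos: [0.5268, 0.1597, 0.0195]
contact_force: [1.8, -0.1, 1.1]
tool_pos: [0.5113, 0.1666, 0.019]
contact_force: [3.3, 4.4, 1.6]
```

```bash
python3 -m handwheel '[[[-0.0047,-0.001,0,0,0,0],[-0.0047,-0.0005,0,0,0,0],[-0.0046,-0.0002,0,0,0,0]]]'| grep -E "tool_pos|contact";  python3 -m handwheel '[[[-0.0054,-0.0017,0,0,0,0],[-0.0051,-0.0021,0,0,0,0],[-0.0043,-0.0034,0,0,0,0]]]'| grep -E "tool_pos|contact"
python3 -m handwheel '[[[-0.0034,-0.0044,0,0,0,0],[-0.002,-0.0028,0,0,0,0],[-0.002,-0.0027,0,0,0,0]]]'| grep -E "tool_pos|contact"
python3 -m handwheel '[[[-0.0021,-0.005,0,0,0,0],[-0.0007,-0.0054,0,0,0,0]]]'| grep -E "tool_pos|contact"
python3 -c "from h import *;mark(.0705)"
```

```text
tool_pos: [0.4968, 0.1665, 0.0191]
contact_force: [1.1, 9.9, 1.9]
tool_pos: [0.4804, 0.158, 0.0185]
contact_force: [-0.4, 3.0, 3.9]
tool_pos: [0.4735, 0.1465, 0.0178]
contact_force: [-1.4, 2.4, 1.0]
tool_pos: [0.4695, 0.1362, 0.0175]
contact_force: [-7.1, 3.4, 4.1]
mark n 316 turn deg 173.0 z 0.072
```

Mark at 173° past one full turn, i.e. 533° (the measured rise agrees). About 187° remains.

```bash
python3 -m handwheel '[[[-0.0001,-0.005,0,0,0,0],[-0.0001,-0.005,0,0,0,0],[-0.0001,-0.005,0,0,0,0],[0.001,-0.0053,0,0,0,0],[0.0021,-0.005,0,0,0,0]]]'| grep -E "tool_pos|contact";  python3 -m handwheel '[[[0.0023,-0.0032,0,0,0,0],[0.0022,-0.0033,0,0,0,0],[0.0032,-0.0042,0,0,0,0]]]'| grep -E "tool_pos|contact"
python3 -m handwheel '[[[0.0042,-0.0033,0,0,0,0],[0.005,-0.002,0,0,0,0],[0.0053,-0.0007,0,0,0,0]]]'| grep -E "tool_pos|contact"
python3 -c "from h import *;mark(.0725)"
```

```text
tool_pos: [0.4727, 0.1096, 0.0174]
contact_force: [-3.7, 0.5, 2.3]
tool_pos: [0.4812, 0.0991, 0.0175]
contact_force: [-3.7, -1.1, 1.6]
tool_pos: [0.4963, 0.0914, 0.0177]
contact_force: [-4.5, -9.4, 1.8]
mark n 138 turn deg 315.7 z 0.0729
```

```bash
python3 -m handwheel '[[[0.0047,0,0,0,0,0],[0.0047,0,0,0,0,0],[0.0046,0,0,0,0,0],[0.005,0.0007,0,0,0,0]]]'| grep -E "tool_pos|contact"
python3 -m handwheel '[[[0,-0.01,0,0,0,0],[0,-0.02,0.005,0,0,0],[0,-0.02,0.02,0,0,0],[-0.02,0,0.025,0,0,0],[-0.03,0,0.0,0,0,0],[-0.03,0.02,0,0,0,0],[0,0,0,0,0,0],[0,0,0,0,0,0]]]'| grep -E "tool_pos|contact"
python3 - <<'E'
from h import *
mark(.073)
p,d=grab_frame("wrist");cv2.imwrite("pics/w5.png",p)
E
```

```text
tool_pos: [0.5172, 0.0919, 0.0182]
contact_force: [0.1, -6.5, -2.4]
tool_pos: [0.4359, 0.065, 0.0685]
contact_force: [0.1, -0.4, 0.6]
mark n 176 turn deg 2.5 z 0.0731
```

View pics/w5.png

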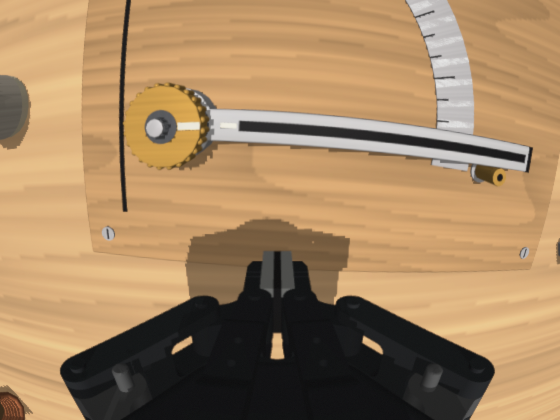

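The mark is back along the fence at 720 + 2.5°. The rise of about 3 mm confirms two turns, and the fence is still square. Now I go behind the long end and lower the tip to about 32 mm.

```bash
python3 -m handwheel '[[[0.002,-0.028,0,0,0,0],[0.002,-0.028,0,0,0,0],[0.002,-0.028,0,0,0,0],[0.003,-0.028,0,0,0,0],[0,0,-0.02,0,0,0],[0,0,-0.02,0,0,0],[0,0,-0.02,0,0,0],[0,0,-0.0135,0,0,0],[0,0,0,0,0,0],[0,0,0,0,0,0]]]'| grep -E "tool_pos|contact"
python3 - <<'E'
from h import *
np.set_printoptions(precision=4,suppress=True)
i=camera_info("wrist");p,d=grab_frame("wrist")
for b in (250,252,254): print(b,world("wrist",(270,b),depth=d[b,270],info=i))
for b in range(60,250,12): print(b,world("wrist",(277,b),depth=d[b,277],info=i))
E
```

```text
tool_pos: [0.4456, -0.0475, -0.0054]
contact_force: [0.6, -0.7, 0.3]
250 [ 0.4509 -0.0433  0.0198]
252 [ 0.4567 -0.0436  0.0343]
254 [ 0.4569 -0.0437  0.0367]
60 [ 0.5439 -0.0469  0.0193]
72 [ 0.5382 -0.0469  0.0194]
84 [ 0.5326 -0.0469  0.0195]
96 [ 0.527  -0.0469  0.0194]
108 [ 0.5214 -0.0469  0.0184]
120 [ 0.5158 -0.0469  0.0192]
132 [ 0.5102 -0.0469  0.0187]
144 [ 0.5046 -0.0469  0.0194]
156 [ 0.5028 -0.0469  0.0449]
168 [ 0.4982 -0.0469  0.0458]
180 [ 0.4934 -0.0469  0.0457]
192 [ 0.4879 -0.0469  0.0436]
204 [ 0.4754 -0.0469  0.0195]
216 [ 0.4687 -0.0469  0.018 ]
228 [ 0.4627 -0.0469  0.019 ]
240 [ 0.4561 -0.0469  0.0189]
```

```bash
python3 -m handwheel '[[[0.008,0,-0.003,0,0,0],[0.008,0,0,0,0,0],[0.006,0,0,0,0,0],[0.005,0,0,0,0,0],[0.005,0,0,0,0,0],[0.005,0,0,0,0,0]]]'| grep -E "tool_pos|contact"
python3 -m handwheel '[[[0.007,0,0,0,0,0],[0.007,0,0,0,0,0],[0.007,0,0,0,0,0],[0.007,0,0,0,0,0],[0.007,0,0,0,0,0],[0.007,-0.001,0,0,0,0],[0.007,-0.001,0,0,0,0],[0.007,0,0,0,0,0]]]'| grep -E "tool_pos|contact"
```

```text
tool_pos: [0.4828, -0.0472, -0.0076]
contact_force: [-1.5, 0.1, 1.1]
tool_pos: [0.5389, -0.0491, -0.0081]
contact_force: [-2.5, 0.0, 0.4]
```

```bash
python3 -m handwheel '[[[0.006,0.002,0,0,0,0],[0.006,0.002,0,0,0,0],[0.006,0.002,0,0,0,0],[0.006,0.002,0,0,0,0],[0.006,0.0025,0,0,0,0],[0.006,0.0025,0,0,0,0],[0.006,0.0025,0,0,0,0],[0.006,0.003,0,0,0,0],[0.006,0.003,0,0,0,0]]]'| grep -E "tool_pos|contact"
for i in 1 2 3; do python3 -m handwheel '[[[0.002,0.0012,0,0,0,0],[0.001,0.0008,0,0,0,0],[0,0,0,0,0,0]]]'| grep -E "tool_pos|contact"; done
```

```text
tool_pos: [0.5929, -0.0271, -0.0079]
contact_force: [-2.7, -1.0, 0.2]
tool_pos: [0.5961, -0.0255, -0.0077]
contact_force: [-0.6, -0.2, -0.0]
tool_pos: [0.5986, -0.0236, -0.0077]
contact_force: [-1.5, -0.5, 0.6]
tool_pos: [0.6017, -0.0215, -0.0078]
contact_force: [-0.9, -0.1, 0.0]
```

```bash
for i in 1 2 3 4; do python3 -m handwheel '[[[0.0015,0.0012,0,0,0,0],[0.0005,0.0004,0,0,0,0],[0,0,0,0,0,0]]]'| grep -E "tool_pos|contact"; done
```

```text
tool_pos: [0.6036, -0.0199, -0.0079]
contact_force: [-0.9, -0.2, -0.2]
tool_pos: [0.6041, -0.0195, -0.008]
contact_force: [-6.5, -4.7, 5.0]
tool_pos: [0.6041, -0.0193, -0.008]
contact_force: [-12.9, -9.3, 9.5]
tool_pos: [0.6041, -0.0191, -0.0081]
contact_force: [-19.5, -14.4, 13.9]
```

The fence is against the stop: force rises with no movement. Backing off, lifting away and verifying.

```bash
python3 -m handwheel '[[[-0.006,-0.005,0,0,0,0],[-0.012,-0.009,0,0,0,0],[-0.015,-0.01,0,0,0,0],[0,0,0.03,0,0,0],[0,0,0.04,0,0,0],[-0.02,-0.02,0.03,0,0,0],[-0.02,-0.03,0.01,0,0,0],[-0.02,-0.035,0,0,0,0],[-0.02,-0.035,0,0,0,0],[-0.02,-0.035,0,0,0,0],[-0.02,-0.035,0,0,0,0],[0,0,0,0,0,0],[0,0,0,0,0,0]]]'| grep -E "time|tool_pos|contact"
python3 - <<'E'
from h import *
c=np.array([.505,.129])
p,d=grab_frame("top");i=camera_info("top");cv2.imwrite("pics/t9.png",cv2.resize(p[100:340,120:460],None,fx=2.3,fy=2.3))
v,u=np.nonzero(d>0);z=d[v,u];T=np.array(i["T"]);P=np.c_[(u-i["cx"])/i["fx"]*z,-(v-i["cy"])/i["fy"]*z,-z]@T[:3,:3].T+T[:3,3]
r=np.hypot(*(P[:,:2]-c).T);q=P[(P[:,2]>.037)&(P[:,2]<.05)&(r>.04)&(r<.2)&(P[:,0]>.45)&(P[:,1]<.12)]
l=cv2.fitLine(q[:,:2].astype(np.float32),cv2.DIST_HUBER,0,.01,.01).ravel()
print(len(q),l,"swing",(np.degrees(np.arctan2(l[1],l[0]))-np.degrees(np.arctan2(.997,.075)))%180)
E
```

```text
time: 21.02
tool_pos: [0.4562, -0.2308, 0.1025]
contact_force: [-0.4, 0.8, -0.3]
882 [ 0.6471469  -0.76236534  0.5832      0.04519892] swing 44.62884675959634
```

View pics/t9.png

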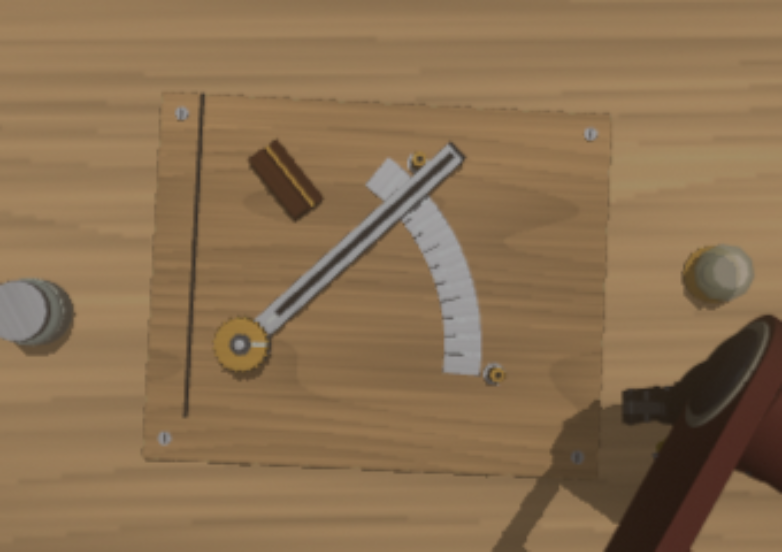

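The fence rests against the stop post at (418,160). The nut's mark still points to its starting direction, and the moulding, jar and knob are where they were.

```bash
python3 -c "from plant import job_done;print(job_done())"
```

```text
the job is handed in; nothing more can be done
None
```

Job handed in at about 21 s: nut loosened two turns (measured 722°), then the fence pushed against the stop post (measured swing 44.6°, firm contact felt), with the moulding, jar and knob where they were and the tape measure hidden by the arm in the last picture; the reported TCP height read about 39 mm below the real fingertips, so I set heights from the cameras.

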